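# Open the dust extractor's filter bay

### The arm

A 6-joint arm with a two-finger parallel gripper is mounted at the origin on a cart in front of the work surface, level with it; the furniture and walls round the work are solid. World frame = base frame: x ahead of the robot, y to its left, z up, the work surface at z = 0. Lengths are in m, angles in rad, forces in N, time in s.
With the tool pointing down it reaches from about 0.35 to 0.925 m from the base axis. Payload 6.4 kg.
Tool frame: the origin (TCP) lies where the fingers leave the gripper's body, on its centre line; the fingertips stand ahead of it and the grasp point (between the pads) lies 78 mm ahead of it (manip.tip_reach is the z of the fingertips in the tool frame, in m); z points along the fingers, y is the line along which they close (so a half turn about z gives the same grasp; the last joint's range is limited). The gripper opens to 94 mm and grips with 3 to 60 N. Pads are 16 mm wide; open, the fingers measure 119 mm over their backs; the gripper's body (75 mm by 177 mm) begins 78 mm behind the grasp point.
Start: joints at [1.096, 0.245, 1.558, -0, 1.339, -0.174], TCP at [0.193, 0.621, 0.303] pointing down, gripper open.
Joint ranges: [-3.13, 3.13], [-1.02, 2.26], [0.13, 2.54], [-0.95, 4.09], [0.21, 2.88], [-2.74, 2.74]. Speed limits (rad/s): [2.57, 2.57, 3.14, 3.14, 3.14, 3.14].

### API

Orientations are given as a unit quaternion [w, x, y, z].
In Python, from bench import manip gives the robot as it stands.
- The arm moves only by the tool drive_tool, never from a script. Its argument "targets" is text: rows parted by semicolons, each of 5 numbers parted by spaces: the shift along the world's x, y, z scaled (see below), then the turn about the world's z scaled (see below), then the gripper's target within -1 to 1 (shut at 1, half-way at 0, fully open at -1). In form: tx ty tz turn gripper; .... A call has 1 to 20 rows; each row shifts and turns the commanded pose from where the row before left it; what a row does not reach is not made up. The controller multiplies each number of a shift by 0.02 m and each number of a turn by 60 degrees. A row lasts 1/12 s, in which the tool goes at most 41.7 mm and 7.16 degrees, less where a joint would pass 70% of its speed; a pose out of reach is approached as far as the arm can. A call with a number of a shift or a turn outside -1 to 1 is refused whole. A call with a gripper value outside its range is refused whole. The fingers move at their own pace and stop on an object; "grip_force" is the grip in N (left out, the last holds). Time passes only in rows, so rows that do not move let the fingers close. It gives the time, the measured TCP pose, the force, the opening and the grip force at its end, in the units of the state.
- manip.state(): the state, without advancing time (a new reading comes with each control period).
- manip.read_camera(name): name is "scene" or "top" or "wrist"; returns (picture, depth): 480x640x3 uint8, blue, green, red; 480x640 float32, m along the optical axis (not along the pixel's ray), 0 where there is no reading.
- manip.calibration(name): a dict with "camera_matrix" (3x3 intrinsics, pixels), "world_to_cam" (4x4, takes a point from world to camera coordinates). Camera axes: x right, y up, looking along -z (the intrinsics and any distortion apply to the point x, -y, -z); pixel columns grow to the right and rows downward; lengths in m; the calibration is good to about 2 mm. A picture is of the moment at which its call begins: read the wrist's pose just before it. calibration takes no time and is no camera call; for the wrist camera it gives the pose at the moment of the call.
- manip.sign_off(): hands the job in; it is judged then, once.
The state is a dict: "t": time; "joint_pos": joint angles; "dq": joint speeds; "tau": joint torques, N m; "tool_pos": TCP position; "eef_rot": TCP orientation; "ft_force": force on the tool from outside, world axes, zero at the start; "ft_torque": the same for the moment, N m; "grip_width": opening from 0.0 (shut) to 1.0 (fully open); "grasp_force": force on a finger pad.
Only numpy, scipy, OpenCV 4.12 (cv2) and the standard library are available. Lean on these libraries where they do the work, as an engineer would, in place of code of your own. Each camera call takes 0.05 s, during which the arm holds its last target. There are 200 camera calls.

### The job

The filter of the bench dust extractor is due for a change, so its access panel has to come off: take the flat-blade screwdriver (hexagonal handle) from the tool rack, turn both slotted quarter-turn fasteners on top of the panel anticlockwise to their stops, and put the screwdriver back upright in a hole of the rack. Then lift the panel out and set it down flat on the bench beside the machine, handle up, without dropping it, and leave the other things on the bench where they are.

Things in the scene. Friction and masses are not known exactly. Their poses are not given: they have to be found in the camera images.
- extractor: bench dust extractor, grey steel case with black cheeks, 194 (its x) x 275 (its y) x 115 mm high, fixed to the bench; origin mid underside, z up, louvres and switch on its -x face. The access panel closes the opening in its top, plate flush with the top; it lies on an inner ledge with 2 mm gap all round and is held by its two fasteners alone
- panel: the loose access panel, a bare aluminium plate 132 (its x) x 222 (its y) x 4 mm, about 0.5 kg; origin mid underside of the plate, z up, axes as the extractor's when seated. Two flanges along y at x = +-52 mm reach 23 mm below the origin, into the bay with 2 to 3 mm play: lift it straight up by 30 mm. Laid on the bench it rests on the flange edges, origin 23 mm up
- panel_grip (a point): middle of the panel's black bridge handle: a round bar 12 mm thick along the panel's y, straight for 80 mm, its axis 34 mm above the panel's origin (30 mm above the plate's upper face, so 24 mm free below the bar)
- fastener_l_cup (a point): slotted fastener at the panel's +y end, 88 mm from the middle. The point lies on its turning axis at the upper face of the round steel head (24 mm across, 12 mm above the panel's origin). A dark cup round it, 37 mm across outside, stands 1 mm higher. The slot runs right across the head, 5 mm wide (its edges slightly broken), 5.7 mm deep. A stiff turn, about 0.15 N m, that stays where it is left
- fastener_r_cup (a point): the same fastener at the panel's -y end; each slot has its own angle. Locked: slot along the panel's x or up to 0.9 rad anticlockwise of it (from above); a T-bar under the panel, parallel to the slot, is caught below the ledge. Released: turned anticlockwise to the stop, slot along the panel's y; up to 0.25 rad short of the stop the T-bar still passes its opening
- screwdriver: flat-blade screwdriver, 160 mm long, 0.16 kg, upright in the rack, blade down; origin mid tip edge, z up along the tool. Blade 14 mm wide along its x, 2.5 mm thick along its y for 12 mm, then widening to a round 9 mm shank up to 72 mm, where a flat round shoulder 30 mm across rests on the rack's upper plate. In a slot the blade has about 0.18 rad of play either way
- driver_handle (a point): point on the screwdriver's axis 120 mm above the tip, a good height to grip its black hexagonal handle, which reaches from 78 to 160 mm above the tip, 30 mm across flats (35 mm across corners). Two flats face the screwdriver's +-y, the others lie 60 degrees on
- tool_rack: grey steel tool rack fixed to the bench, 190 (its x) x 70 x 100 mm; origin mid underside. Upper plate 10 mm thick, upper face at 100 mm, three 22 mm holes at x = -60, 0, +60 mm, y = 0. A driver hangs on its shoulder, tip 28 mm above the rack's underside. Screwdriver and nut driver stand in the outer holes, either way round; the middle one is empty
- nut_driver: the other tool in the rack, round waisted black handle 28 mm across and a round socket tip, 146 mm long; does not fit the slots; leave it. Origin at its tip
- putty_tub: putty tub with blue screw lid, 67 mm across, 48 mm high, bystander standing right behind the extractor's right end; origin at the middle of its underside
- arch_model_3: tan printed dental arch model, 57 x 66 x 21 mm, bystander to the right in front of the extractor, the one nearest to it; origin at the middle of its underside

How it is judged:
By the outcome, as a careful person would: the job done as asked, in the order asked, and still so for the second after the job is handed in, with the robot touching nothing.
It also fails if it takes over 72 s, if anything falls off the work surface, if the arm or the gripper's body presses on something with over 40 N, if the wrist force passes 120 N, or if a joint passes its speed limit or range.

## Working session

There is one attempt and no reset: what is moved stays moved. The work goes in short steps, Python scripts to look and compute and a tool call to move; the robot and the scene stay as the last step left them, time stands still between calls to the robot, and variables do not carry over. Pictures are saved under pics/ and viewed, at most 10 in all, crops included, and the job is handed in when it is done.

Besides the shell and the picture viewer there is one more tool, called after "Emit:" as name(argument=value, ...) on one line, values as JSON. drive_tool: Moves the arm, as the interface text tells. Its arguments: {"type":"object","properties":{"targets":{"type":"string"},"grip_force":{"type":"number"}},"required":["targets"]}

```bash
mkdir -p pics; cat > h.py <<'E'
import numpy as np, cv2
from bench import manip
def snap(cam,name=None):
    K=manip.calibration(cam); p,d=manip.read_camera(cam)
    np.savez('pics/'+(name or cam)+'.npz',p=p,d=d,K=K['camera_matrix'],T=K['world_to_cam'])
    cv2.imwrite('pics/'+(name or cam)+'.png',p); return p,d
def load(n):
    z=np.load('pics/'+n+'.npz'); return z['p'],z['d'],z['K'],z['T']
def ray(n,u,v):
    p,d,K,T=load(n); c=np.array([(u-K[0,2])/K[0,0],-(v-K[1,2])/K[1,1],-1.]); R=T[:3,:3]
    return -R.T@T[:3,3], R.T@c
def atz(n,u,v,z):
    o,r=ray(n,u,v); return o+r*(z-o[2])/r[2]
def atd(n,u,v):
    o,r=ray(n,u,v); d=load(n)[1]; a=d[int(v)-1:int(v)+2,int(u)-1:int(u)+2]; return o+r*np.median(a)
E
python3 - <<'E'
from h import *
snap('top');snap('scene')
print(manip.calibration('top')); print(manip.state(), manip.tip_reach)
E
```

```text
{'camera_matrix': array([[468.43727433,   0.        , 310.98939396],
       [  0.        , 468.43727433, 250.76064192],
       [  0.        ,   0.        ,   1.        ]]), 'world_to_cam': array([[-0.02277416, -0.99954813,  0.01961832,  0.03920036],
       [ 0.99443472, -0.02062988,  0.10331503, -0.5305429 ],
       [-0.10286362,  0.02186205,  0.99445519, -1.08689825],
       [ 0.        ,  0.        ,  0.        ,  1.        ]])}
{'t': 0.1, 'joint_pos': array([ 1.09593052e+00,  2.45722500e-01,  1.55886826e+00, -2.53870171e-05,
        1.33870243e+00, -1.74080699e-01]), 'dq': array([-0.00063157,  0.00026673, -0.00171068,  0.0003548 , -0.001028  ,
        0.00094511]), 'tau': array([-8.75655787e-04, -4.16911983e+01, -3.15528202e+01,  6.86725485e-02,
        3.09623557e-02, -3.59115131e-05]), 'tool_pos': array([0.19239029, 0.62048714, 0.30168214]), 'eef_rot': array([-2.59366164e-04,  1.49823315e-01,  9.88712421e-01, -8.09833890e-04]), 'ft_force': array([0.62557514, 0.55287184, 0.28586234]), 'ft_torque': array([0.00478937, 0.04668922, 0.02063692]), 'grasp_force': 0.0, 'grip_width': 0.9997149900378983} 0.0972
```

View pics/top.png

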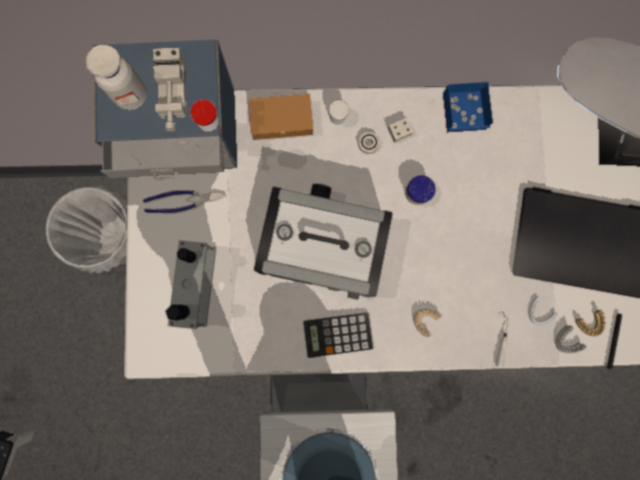

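View pics/scene.png

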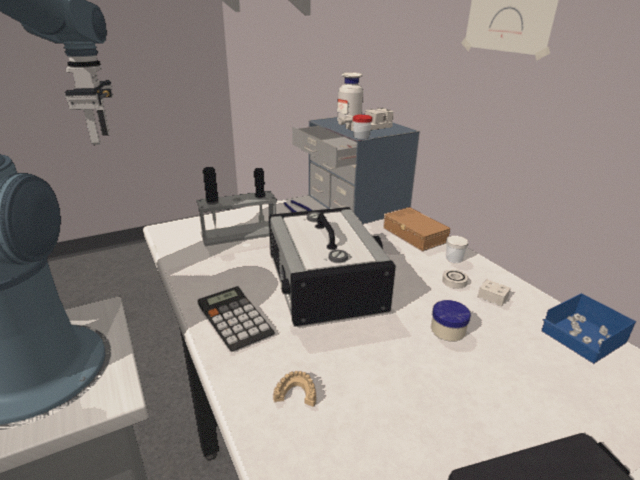

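The top view shows the extractor at about (325,240), with its fasteners at (285,231) and (363,248). The rack is at (190,285) with tools at (187,255) and (178,312), the tub is at (421,188) and the arch model is at (426,318). I'll enlarge both areas.

```bash
python3 - <<'E'
from h import *
p=load('top')[0]; s=load('scene')[0]
a=cv2.resize(p[180:305,250:400],None,fx=4.8,fy=4.8,interpolation=cv2.INTER_CUBIC)[:300*2]
cv2.imwrite('pics/c1.png',a)
b=cv2.resize(p[230:340,150:230],(400,550),interpolation=cv2.INTER_CUBIC)
c=cv2.resize(s[160:250,190:290],(400,360),interpolation=cv2.INTER_CUBIC)
o=np.zeros((550,800,3),np.uint8);o[:,:400]=b;o[:360,400:]=c
cv2.imwrite('pics/c2.png',o)
for n,u,v in [('tl',187,255),('tr',178,312),('pl',285,231),('pr',363,248),('plate',330,265),('bench',230,350)]: print(n,atd('top',u,v))
E
```

```text
tl [0.5128366  0.28580713 0.17175648]
tr [0.39736051 0.29927437 0.18777085]
pl [0.56589939 0.085427   0.12241008]
pr [ 0.52534059 -0.08404955  0.12023523]
plate [ 0.49000538 -0.01119084  0.11568579]
bench [ 0.30104565  0.22491245 -0.00030157]
```

View pics/c1.png

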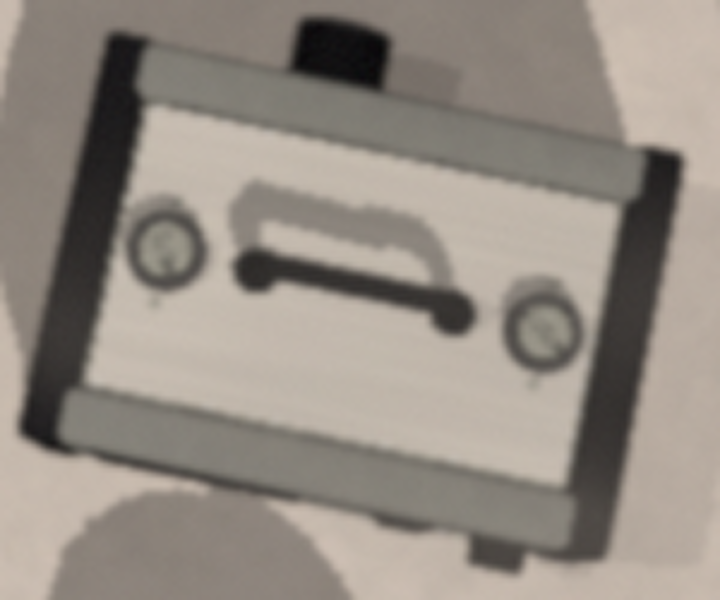

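View pics/c2.png

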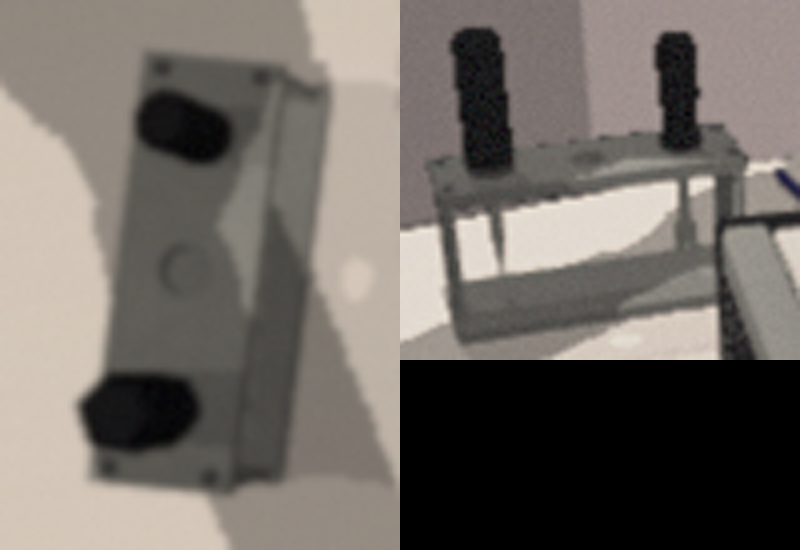

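The screwdriver is the near tool, tr: hexagonal, with its top at z≈0.188. Next I'll get the wrist camera geometry and rough poses.

```bash
python3 - <<'E'
from h import *
from scipy.spatial.transform import Rotation as Ro
s=manip.state(); K=manip.calibration('wrist'); T=K['world_to_cam']
q=s['eef_rot']; R=Ro.from_quat([q[1],q[2],q[3],q[0]]).as_matrix()
c=-T[:3,:3].T@T[:3,3]; print('cam in tool',R.T@(c-s['tool_pos']),'look',R.T@(T[:3,:3].T@[0,0,-1]),K['camera_matrix'])
f=lambda x,y:(150+x/5,230+y/5)
print('handle top',atz('top',*f(115,412),.188),'nut top',atz('top',*f(165,122),.174))
for x,y in [(145,55),(275,68),(95,480),(235,490),(183,268)]: print(atz('top',*f(x,y),.1))
g=lambda x,y:(250+x/4.8,180+y/4.8)
for x,y in [(166,248),(543,330)]: print('fast',atz('top',*g(x,y),.123))
for x,y in [(256,271),(453,313)]: print('bar',atz('top',*g(x,y),.148))
print('tub',atz('top',421,188,.048),'arch',atz('top',426,318,.02), 'calc',atz('top',370,350,.01),atz('top',305,320,.01),atz('top',392,212,.115),atz('top',375,296,.115))
E
```

```text
cam in tool [ 0.07098194  0.00044799 -0.0818413 ] look [-2.45721469e-01  1.75718192e-04  9.69340461e-01] [[397.93804191   0.         331.72646523]
 [  0.         397.93804191 238.73998782]
 [  0.           0.           1.        ]]
handle top [0.39680479 0.30912323 0.188     ] nut top [0.51401919 0.29342545 0.174     ]
[0.55151361 0.32098443 0.1       ]
[0.54454401 0.263672   0.1       ]
[0.36584335 0.34143853 0.1       ]
[0.36009682 0.28089387 0.1       ]
[0.45696824 0.30381991 0.1       ]
fast [0.56436377 0.08633947 0.123     ]
fast [ 0.52339641 -0.08389536  0.123     ]
bar [0.54964463 0.04587318 0.148     ]
bar [ 0.52914781 -0.04088236  0.148     ]
tub [ 0.67365046 -0.23683981  0.048     ] arch [ 0.36621241 -0.24137264  0.02      ] calc [ 0.29388043 -0.10711531  0.01      ] [0.36786071 0.04528027 0.01      ] [ 0.60478812 -0.15190705  0.115     ] [ 0.42046209 -0.10729246  0.115     ]
```

Emit:
drive_tool(targets="0.64 -0.97 0.18 0 -1;0.64 -0.97 0.18 0 -1;0.64 -0.97 0.18 0 -1;0.64 -0.97 0.18 0 -1;0.64 -0.97 0.18 0 -1;0.64 -0.97 0.18 0 -1;0.64 -0.97 0.18 0 -1;0.64 -0.97 0.18 0 -1;0.64 -0.97 0.18 0 -1;0.64 -0.97 0.18 0 -1;0.64 -0.97 0.18 0 -1;0.64 -0.97 0.18 0 -1;0.64 -0.97 0.18 0 -1;0.64 -0.97 0.18 0 -1;0.64 -0.97 0.18 0 -1;0.64 -0.97 0.18 0 -1;0 0 0 0 -1;0 0 0 0 -1")

```text
t: 1.6
tool_pos: [0.3977, 0.3099, 0.3601]
eef_rot: [-0.0, 0.151, 0.989, 0.0]
ft_force: [1.3, 1.2, 0.2]
grip_width: 1.001
grasp_force: 0.0
```

```bash
python3 - <<'E'
from h import *
snap('wrist','w1')
E
```

```text
(no output)
```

View pics/w1.png

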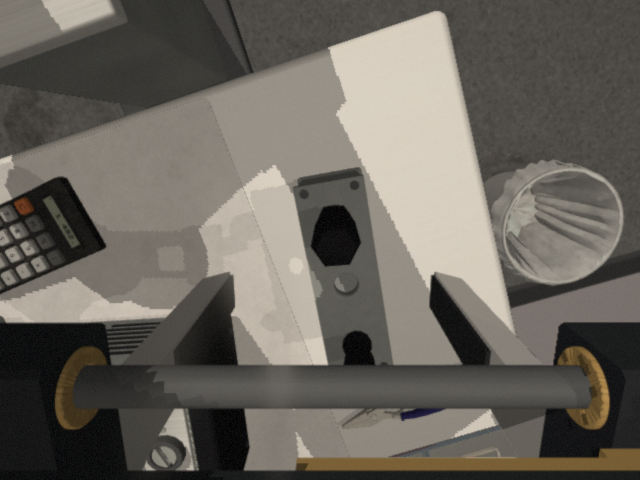

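The hex handle shows at about (336,235), the empty hole at (345,283) and the nut driver at (357,348). I'll enlarge the handle.

```bash
python3 - <<'E'
from h import *
p=load('w1')[0]
c=p[160:300,270:400]; c=np.clip(c.astype(float)*1.6,0,255).astype(np.uint8)
g=(255*(c/255.)**0.5).astype(np.uint8)
cv2.imwrite('pics/c3.png',cv2.resize(g,None,fx=4.2,fy=4.2,interpolation=cv2.INTER_CUBIC))
E
```

```text
(no output)
```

View pics/c3.png

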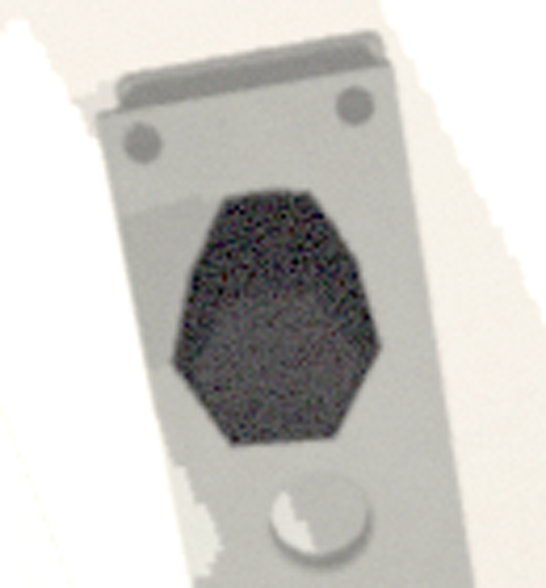

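```bash
python3 - <<'E'
from h import *
f=lambda x,y:(270+x/4.2,160+y/4.2)
P=[atz('w1',*f(x,y),.188) for x,y in [(175,360),(235,447),(333,437),(382,345)]]
a=lambda p,q:np.degrees(np.arctan2(*(q-p)[[1,0]]))
print(P,(P[0]+P[3])/2,[a(P[i],P[j]) for i,j in [(0,3),(1,2),(0,1),(2,3)]],[np.linalg.norm(P[i]-P[j]) for i,j in [(0,3),(1,2),(0,1),(2,3)]])
print('hole',atz('w1',*f(320,515),.1), 'fast_l?',atz('w1',166,454,.123))
h=[atz('w1',*f(x,y),.1) for x,y in [(142,143),(354,105)]];print(h,a(*h))
print(manip.state()['tool_pos'])
E
```

```text
[array([0.39198009, 0.2983061 , 0.188     ]), array([0.40850833, 0.30298627, 0.188     ]), array([0.41156818, 0.31839137, 0.188     ]), array([0.39935299, 0.33009754, 0.188     ])] [0.39566654 0.31420182 0.188     ] [np.float64(76.94310676157133), np.float64(78.76581162324288), np.float64(15.810114052758317), np.float64(136.219013683475)] [np.float64(0.0326351881758824), np.float64(0.01570604670921271), np.float64(0.017178085969377702), np.float64(0.016918786192914637)]
hole [0.45598152 0.30605146 0.1       ] fast_l? [0.56277018 0.09259371 0.123     ]
[array([0.36755433, 0.29464309, 0.1       ]), array([0.37306739, 0.33838466, 0.1       ])] 82.8164843731692
[0.39717352 0.31045456 0.35987669]
```

Emit:
drive_tool(targets="-0.03 0.01 0 -0.107 -1;-0.03 0.01 0 -0.107 -1;0 0 -0.3 -0.107 -1;0 0 -0.8 -0.106 -1;0 0 -0.8 0 -1;0 0 -0.8 0 -1;0 0 -0.8 0 -1;0 0 -0.8 0 -1;0 0 -0.8 0 -1;0 0 -0.8 0 -1;0 0 -0.8 0 -1;0 0 0 0 -1;0 0 0 0 1;0 0 0 0 1;0 0 0 0 1;0 0 0 0 1;0 0 0 0 1;0 0 0 0 1;0 0 0 0 1;0 0 0 0 1", grip_force=50)

```text
t: 3.32
tool_pos: [0.3962, 0.3108, 0.2264]
eef_rot: [0.0, 0.365, 0.931, 0.0]
ft_force: [0.6, -0.3, -0.2]
grip_width: 0.471
grasp_force: 0.0
```

Emit:
drive_tool(targets="0 0 0 0 1;0 0 0 0 1;0 0 0 0 1;0 0 0 0 1;0 0 0 0 1;0 0 0 0 1")

```text
t: 3.82
tool_pos: [0.3965, 0.311, 0.2266]
eef_rot: [0.0, 0.365, 0.931, 0.0]
ft_force: [0.9, 1.3, 1.6]
grip_width: 0.316
grasp_force: 50.0
```

Emit:
drive_tool(targets="0 0 0.3 0 1;0 0 0.6 0 1;0 0 0.95 0 1;0 0 0.95 0 1;0 0 0.95 0 1;0 0 0.95 0 1;0 0 0.95 0 1;0 0 0.95 0 1;0 0 0.95 0 1;0 0 0 0 1;0 0 0 0 1")

```text
t: 4.73
tool_pos: [0.3962, 0.3108, 0.3783]
eef_rot: [0.001, 0.365, 0.931, 0.001]
ft_force: [0.4, -0.5, -0.9]
grip_width: 0.313
grasp_force: 50.0
```

```bash
python3 - <<'E'
from h import *
p,d=snap('wrist','w2'); print(manip.state()['ft_force'],manip.state()['tool_pos'])
c=p[100:420,200:460]
cv2.imwrite('pics/c4.png',cv2.resize((255*(c/255.)**.6).astype(np.uint8),None,fx=1.85,fy=1.85,interpolation=cv2.INTER_CUBIC))
s,_=snap('scene','s2'); 
E
```

```text
[ 0.92732078  1.15071051 -1.5803851 ] [0.39582287 0.310648   0.37674989]
```

View pics/c4.png

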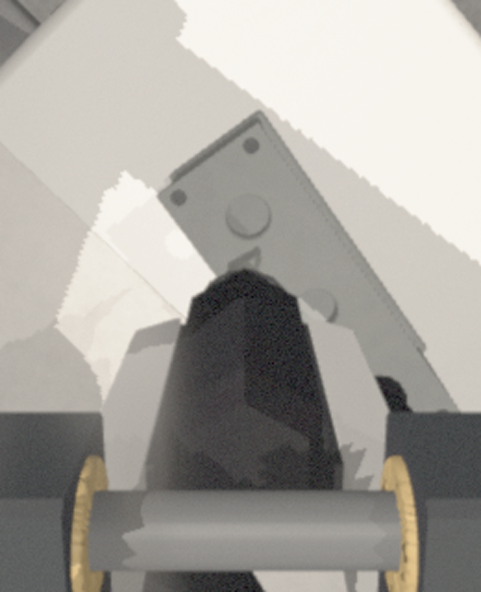

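The blade tip shows at crop (247,258), slanted up to the right. I'll enlarge it and work out its direction.

```bash
python3 - <<'E'
from h import *
p=load('w2')[0]
c=p[225:260,315:355]
cv2.imwrite('pics/c5.png',cv2.resize((255*(c/255.)**.7).astype(np.uint8),None,fx=12,fy=12,interpolation=cv2.INTER_CUBIC))
f=lambda x,y:(200+x/1.85,100+y/1.85)
P=[atz('w2',*f(x,y),.178) for x,y in [(232,265),(258,250)]]
print(P, np.degrees(np.arctan2(*(P[1]-P[0])[[1,0]])))
E
```

```text
[array([0.39644749, 0.3053963 , 0.178     ]), array([0.39895156, 0.31709309, 0.178     ])] 77.91644744028467
```

View pics/c5.png

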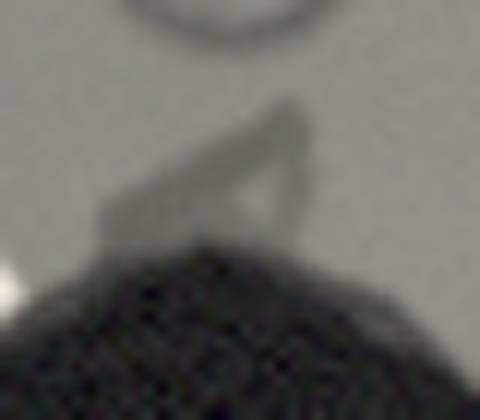

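Slant confirmed: the blade lies about +30° from the closing line. Next I'll view the left fastener from the wrist camera.

Emit:
drive_tool(targets="0.56 -0.937 0 -0.0525 1;0.56 -0.937 0 -0.0525 1;0.56 -0.937 0 -0.0525 1;0.56 -0.937 0 -0.0525 1;0.56 -0.937 0 -0.0525 1;0.56 -0.937 0 -0.0525 1;0.56 -0.937 0 -0.0525 1;0.56 -0.937 0 -0.0525 1;0.56 -0.937 0 -0.0525 1;0.56 -0.937 0 -0.0525 1;0.56 -0.937 0 -0.0525 1;0.56 -0.937 0 -0.0525 1;0.56 -0.937 0 -0.0525 1;0.56 -0.937 0 -0.0525 1;0.56 -0.937 0 -0.0525 1;0 0 0 0 1;0 0 0 0 1")

```text
t: 6.25
tool_pos: [0.5639, 0.0291, 0.3752]
eef_rot: [-0.002, 0.708, 0.706, -0.001]
ft_force: [0.4, -0.2, -2.1]
grip_width: 0.316
grasp_force: 50.0
```

```bash
python3 - <<'E'
from h import *
snap('wrist','w3'); print(manip.state()['tool_pos'])
E
```

```text
[0.56362846 0.02984084 0.37555314]
```

Emit:
drive_tool(targets="-0.27 -0.97 0 0 1;-0.27 -0.97 0 0 1;-0.27 -0.97 0 0 1;-0.27 -0.97 0 0 1;-0.27 -0.97 0 0 1;-0.27 -0.97 0 0 1;-0.27 -0.97 0 0 1;-0.27 -0.97 0 0 1;-0.14 -0.97 0 0 1;0 0 0 0 1;0 0 0 0 1")

```text
t: 7.22
tool_pos: [0.5178, -0.1443, 0.3768]
eef_rot: [-0.001, 0.708, 0.706, 0.0]
ft_force: [0.7, 0.0, -0.9]
grip_width: 0.316
grasp_force: 50.0
```

```bash
python3 - <<'E'
from h import *
p,_=snap('wrist','w4'); print(manip.state()['tool_pos'],manip.state()['eef_rot'])
q=load('w3')[0]; K=load('w3')
def pr(n,P):
    _,_,K,T=load(n); c=T[:3,:3]@P+T[:3,3]; return K[0,0]*c[0]/-c[2]+K[0,2], -K[1,1]*c[1]/-c[2]+K[1,2]
print(pr('w3',np.array([.564,.089,.123])),pr('w4',np.array([.523,-.082,.123])))
o=[]
for n,P in (('w3',[.564,.089,.123]),('w4',[.523,-.082,.123])):
    u,v=map(int,pr(n,np.array(P))); im=load(n)[0]; u0=max(0,u-40);v0=max(0,v-40); print(n,u0,v0)
    o.append(cv2.resize((255*(im[v0:v0+100,u0:u0+80]/255.)**.8).astype(np.uint8),(400,500),interpolation=cv2.INTER_CUBIC))
cv2.imwrite('pics/c6.png',np.hstack(o))
E
```

```text
[ 0.51799926 -0.14384334  0.37684342] [-5.57645252e-04  7.07434769e-01  7.06778409e-01  1.28003573e-04]
(np.float64(332.5514735450929), np.float64(152.7667716535979)) (np.float64(337.8348100992033), np.float64(149.72644469898802))
w3 292 112
w4 297 109
```

View pics/c6.png

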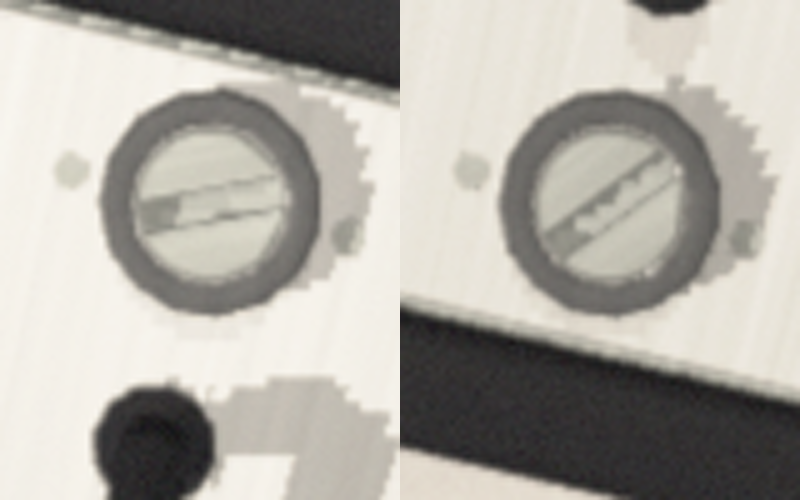

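The slots are clear: left at 12° and right at about 36° in the image, both cups centred at crop (210,203). I'll convert these to world positions.

```bash
python3 - <<'E'
from h import *
a=lambda p,q:np.degrees(np.arctan2(*(q-p)[[1,0]]))
for n,u0,v0,edges in (('w3',292,112,[((140,207),(275,178)),((145,235),(285,205))]),('w4',297,109,[((145,235),(262,153)),((165,262),(280,178))])):
    f=lambda x,y:(u0+x/5,v0+y/5)
    print(n,'cup ctr',atz(n,*f(210,202),.124),[a(atz(n,*f(*e[0]),.123),atz(n,*f(*e[1]),.123)) for e in edges])
g=lambda x,y:(315+x/12,225+y/12)
P=[atz('w2',*g(x,y),.1775) for x,y in [(108,205),(293,103)]]
t=np.array([.3960,.3107]); m=(P[0]+P[1])[:2]/2
print(P,a(*P),np.linalg.norm(P[1]-P[0]),m-t)
th=np.radians(47.2); x=np.array([-np.sin(th),np.cos(th)]); y=np.array([np.cos(th),np.sin(th)])
print('in tool x,closing',(m-t)@x,(m-t)@y)
E
```

```text
w3 cup ctr [0.56518778 0.08932504 0.124     ] [np.float64(11.709117305226139), np.float64(11.723681102457142)]
w4 cup ctr [ 0.52394132 -0.0817131   0.124     ] [np.float64(34.32321404217778), np.float64(35.56895687733011)]
[array([0.39519437, 0.30514595, 0.1775    ]), array([0.3981682 , 0.31778424, 0.1775    ])] 76.75896535842446 0.01298345278669877 [0.00068129 0.00076509]
in tool x,closing 1.9954672609346944e-05 0.0010242643303349124
```

Emit:
drive_tool(targets="0.05 0.62 0 0.017 1;0.05 0.62 0 0.017 1;0.05 0.62 -0.4 0.017 1;0.05 0.62 -0.5 0.016 1;0.05 0.62 -0.5 0.016 1;0 0 -0.6 0 1;0 0 -0.5 0 1;0 0 0 0 1;0 0 0 0 1")

```text
t: 8.02
tool_pos: [0.5228, -0.0831, 0.326]
eef_rot: [-0.001, 0.677, 0.736, -0.0]
ft_force: [1.2, 0.2, -1.3]
grip_width: 0.316
grasp_force: 50.0
```

```bash
python3 - <<'E'
from h import *
cmd={'w1':(.3978,.3106,.3606,72.7),'w2':(.3966,.311,.378,47.2),'w3':(.5646,.0299,.378,0),'w4':(.5186,-.1447,.378,0)}
for n,(x,y,z,t) in cmd.items():
    T=load(n)[3]; c=-T[:3,:3].T@T[:3,3]; t=np.radians(t)
    print(n,c-np.array([x-.071*np.sin(t),y+.071*np.cos(t),z+.0818]), T[:3,:3].T@[0,0,-1])
S=[]
for i in range(6):
    manip.read_camera('wrist'); S.append(manip.state()['tool_pos'])
print(np.array(S).round(4), manip.state()['ft_force'])
E
```

```text
w1 [ 2.95901020e-05 -2.29033998e-04 -4.53703737e-04] [ 0.234215   -0.07291622 -0.96944652]
w2 [-0.00035947  0.00024107  0.00026815] [ 0.18195544 -0.16619394 -0.96916036]
w3 [-0.00010169 -0.00042385 -0.00267417] [-0.0039591  -0.24459676 -0.96961681]
w4 [-0.00047015  0.00071718 -0.00115289] [-8.17018352e-04 -2.44397565e-01 -9.69674772e-01]
[[ 0.5232 -0.0833  0.327 ]
 [ 0.5234 -0.0835  0.3276]
 [ 0.5235 -0.0835  0.3279]
 [ 0.5235 -0.0835  0.328 ]
 [ 0.5235 -0.0834  0.328 ]
 [ 0.5234 -0.0833  0.3279]] [-0.28562794  0.06326931 -1.51529075]
```

Emit:
drive_tool(targets="0 0.085 0 0 1;0 0 0 0 1;0 0 -0.15 0 1;0 0 -0.15 0 1;0 0 -0.15 0 1;0 0 -0.1 0 1;0 0 0 0 1;0 0 0 0 1;0 0 0 0 1;0 0 0 0 1")

```text
t: 9.15
tool_pos: [0.5232, -0.0813, 0.3161]
eef_rot: [0.0, 0.676, 0.737, -0.0]
ft_force: [1.6, -2.3, -2.0]
grip_width: 0.321
grasp_force: 50.0
```

Emit:
drive_tool(targets="0 0 0 0.1 1;0 0 0 0.1 1;0 0 0 0.1 1;0 0 0 0.1 1;0 0 0 0.1 1;0 0 0 0.1 1;0 0 0 0.1 1;0 0 0 0.08 1;0 0 0 0 1;0 0 0 0 1")

```text
t: 9.98
tool_pos: [0.5232, -0.0812, 0.3162]
eef_rot: [0.0, 0.329, 0.944, 0.0]
ft_force: [0.8, -1.1, -1.5]
grip_width: 0.317
grasp_force: 50.0
```

```bash
python3 - <<'E'
from h import *
s=manip.state();print(s['ft_force'],s['ft_torque'],s['tool_pos'],s['eef_rot'],s['grip_width'])
E
```

```text
[ 0.83376459 -1.11349236 -1.4822122 ] [-0.26814898 -0.28416345 -0.12730671] [ 0.52320224 -0.08119166  0.31618874] [7.84852232e-05 3.29403592e-01 9.44189211e-01 3.71379989e-05] 0.3165919462660571
```

Emit:
drive_tool(targets="0 0 0 0.06 1;0 0 0 0.06 1;0 0 0 0.05 1;0 0 0 0 1;0 0 0 0 1")

```text
t: 10.4
tool_pos: [0.5232, -0.0811, 0.3162]
eef_rot: [-0.0, 0.244, 0.97, 0.0]
ft_force: [0.9, -0.3, -2.2]
grip_width: 0.316
grasp_force: 50.0
```

```bash
python3 - <<'E'
from h import *
s=manip.state();print(s['ft_force'],s['ft_torque'],s['tool_pos'],s['eef_rot'],s['grip_width'])
E
```

```text
[ 0.92520899 -0.31739779 -2.2334993 ] [-0.17921163 -0.20490174 -0.13935827] [ 0.52316011 -0.08112693  0.31618172] [-6.07373915e-05  2.44284304e-01  9.69703652e-01  5.68286071e-05] 0.3156531861503449
```

Emit:
drive_tool(targets="0 0 0 0.06 1;0 0 0 0.05 1;0 0 0 0 1;0 0 0 0 1")

```text
t: 10.73
tool_pos: [0.5232, -0.0811, 0.3162]
eef_rot: [-0.0, 0.188, 0.982, 0.0]
ft_force: [0.6, -0.8, -2.3]
grip_width: 0.319
grasp_force: 50.0
```

```bash
python3 - <<'E'
from h import *
s=manip.state();print(s['ft_force'],s['ft_torque'],s['tool_pos'],s['eef_rot'],s['grip_width'])
E
```

```text
[ 0.6048249  -0.82234188 -2.3280876 ] [-0.16844821 -0.22550029 -0.21491887] [ 0.52316326 -0.08112992  0.31619069] [-4.55805612e-05  1.88163620e-01  9.82137689e-01  1.02181584e-04] 0.3185394605275191
```

Emit:
drive_tool(targets="0 0 0 -0.083 1;0 0 0 -0.083 1;0 0 0.75 0 1;0 0 0.75 0 1;0 0 0.75 -0.1 1;0 0 0.75 -0.1 1;0.206 0.854 0 -0.1 1;0.206 0.854 0 -0.1 1;0.206 0.854 0 -0.1 1;0.206 0.854 0 -0.1 1;0.206 0.854 0 -0.1 1;0.206 0.854 0 -0.1 1;0.206 0.854 0 -0.1 1;0.206 0.854 0 -0.1 1;0.206 0.854 0 -0.1 1;0.206 0.854 0 -0.1 1;0 0 -0.6 -0.077 1;0 0 -0.8 0 1;0 0 -0.8 0 1;0 0 0 0 1")

```text
t: 12.4
tool_pos: [0.5628, 0.09, 0.3284]
eef_rot: [-0.002, 0.81, 0.587, -0.003]
ft_force: [-0.5, -0.6, -2.6]
grip_width: 0.319
grasp_force: 50.0
```

Emit:
drive_tool(targets="0 0 0 0 1;0 0 0 0 1;0 0 0 0 1;0 0 0 0 1")

```text
t: 12.73
tool_pos: [0.5648, 0.0895, 0.3336]
eef_rot: [0.001, 0.81, 0.587, 0.001]
ft_force: [-0.3, 0.3, -1.9]
grip_width: 0.318
grasp_force: 50.0
```

```bash
python3 - <<'E'
from h import *
p,_=snap('wrist','w5'); s=manip.state(); print(s['tool_pos'],s['eef_rot'],s['grip_width'])
np.save('pics/w5pos.npy',s['tool_pos'])
c=p[190:270,285:385]; o=np.zeros((560,800,3),np.uint8)
a=cv2.resize((255*(c/255.)**.7).astype(np.uint8),None,fx=7,fy=7,interpolation=cv2.INTER_CUBIC)
cv2.imwrite('pics/c7.png',a)
E
```

```text
[0.56472536 0.08955345 0.33339113] [5.30646922e-04 8.09653203e-01 5.86907943e-01 6.89295644e-04] 0.3136137847523981
```

View pics/c7.png

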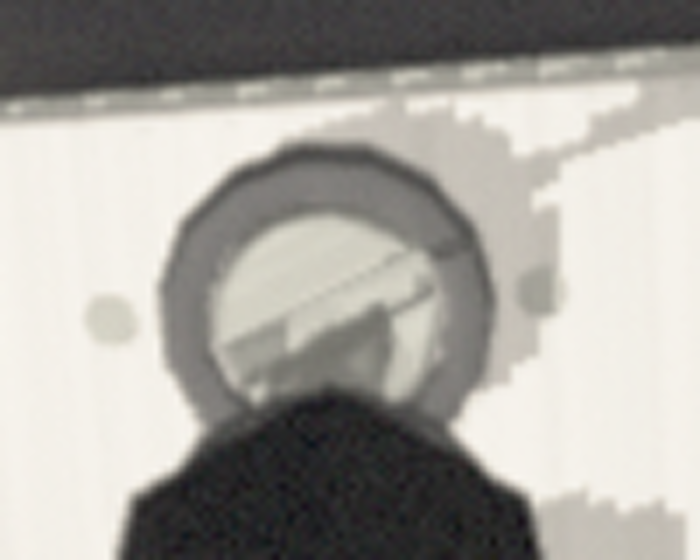

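The blade is parallel to the left slot and sits just above it. I'll check the cross-slot offset numerically.

```bash
python3 - <<'E'
from h import *
f=lambda x,y:(285+x/7,190+y/7)
b=[atz('w5',*f(*q),.135) for q in ((248,378),(388,308))]
s=[atz('w5',*f(*q),.123) for q in ((215,350),(425,248),(255,385),(435,285))]
a=lambda p,q:np.degrees(np.arctan2(*(q-p)[[1,0]]))
print(a(*b),a(*s[:2]),a(*s[2:])); c=sum(s)/4; m=sum(b)/2; t=np.radians(11.7); n=np.array([-np.sin(t),np.cos(t)])
print(m,'cup',atz('w5',*f(328,312),.124),'edges vs blade across',[(q-m)[:2]@n for q in s])
E
```

```text
9.131063151334288 8.37281742651959 11.678735379544367
[0.56446477 0.09007941 0.135     ] cup [0.56570884 0.09037681 0.124     ] edges vs blade across [np.float64(0.002247725596208786), np.float64(0.0007781295701402686), np.float64(-0.003305185061270088), np.float64(-0.003313510165192645)]
```

Emit:
drive_tool(targets="0 0 -0.25 0 1;0 0 -0.2 0 1;0 0 -0.15 0 1;0 0 -0.15 0 1;0 0 -0.1 0 1;0 0 0 0 1;0 0 0 0 1;0 0 0 0 1;0 0 0 0 1")

```text
t: 13.53
tool_pos: [0.5643, 0.0897, 0.3159]
eef_rot: [-0.0, 0.81, 0.587, -0.0]
ft_force: [-3.6, 0.3, 6.3]
grip_width: 0.315
grasp_force: 50.0
```

Emit:
drive_tool(targets="0 0 0.02 0.1 1;0 0 0 0.1 1;0 0 0 0.1 1;0 0 0 0.1 1;0 0 0 0.1 1;0 0 0 0.1 1;0 0 0 0.1 1;0 0 0 0.1 1;0 0 0 0.1 1;0 0 0 0.1 1;0 0 0 0.1 1;0 0 0 0.1 1;0 0 0 0.1 1;0 0 0 0.08 1;0 0 0 0 1;0 0 0 0 1")

```text
t: 14.87
tool_pos: [0.5647, 0.0893, 0.316]
eef_rot: [0.001, 0.22, 0.975, -0.0]
ft_force: [0.1, -2.3, 3.5]
grip_width: 0.314
grasp_force: 50.0
```

```bash
python3 - <<'E'
from h import *
s=manip.state();print(s['ft_force'],s['ft_torque'],s['tool_pos'],s['eef_rot'],s['grip_width'])
E
```

```text
[ 0.11562993 -2.2799468   3.49655968] [-0.48332712  0.18635475 -0.19137707] [0.56473402 0.08930086 0.31597713] [ 8.01443191e-04  2.20252180e-01  9.75442602e-01 -2.54836317e-04] 0.3144847797217391
```

Emit:
drive_tool(targets="0 0 0 0.04 1;0 0 0 0.04 1;0 0 0 0 1;0 0 0 0 1")

```text
t: 15.2
tool_pos: [0.5647, 0.0894, 0.316]
eef_rot: [0.001, 0.179, 0.984, -0.0]
ft_force: [0.0, -1.8, 2.5]
grip_width: 0.317
grasp_force: 50.0
```

```bash
python3 - <<'E'
from h import *
s=manip.state();print(s['ft_force'],s['ft_torque'],s['tool_pos'],s['eef_rot'],s['grip_width'])
E
```

```text
[ 0.03803965 -1.77456129  2.51002203] [-0.59238454  0.00308685 -0.26975289] [0.56470948 0.08935563 0.31598436] [ 7.40470297e-04  1.79289816e-01  9.83795993e-01 -2.39057753e-04] 0.31721736527479777
```

Emit:
drive_tool(targets="0 0 0 -0.1 1;0 0 0 -0.1 1;0 0 0.75 0 1;0 0 0.75 0 1;0 0 0.75 0 1;0 0 0.75 0 1;0.04 -0.92 0 0 1;0.04 -0.92 0 0 1;0.04 -0.92 0 0 1;0.04 -0.92 0 0 1;0.04 -0.92 0 0 1;0.04 -0.92 0 0 1;0.04 -0.92 0 0 1;0.04 -0.92 0 0 1;0.04 -0.92 0 0 1;0.04 -0.92 0 0 1;0.04 -0.92 0 0 1;0 0 0 0 1;0 0 0 0 1;0 0 0 0 1")

```text
t: 16.87
tool_pos: [0.5731, -0.112, 0.3749]
eef_rot: [-0.001, 0.28, 0.96, 0.0]
ft_force: [0.3, -0.4, -2.0]
grip_width: 0.315
grasp_force: 50.0
```

```bash
cat > slot.py <<'E'
from h import *
def slot(n,P):
    p,_,K,T=load(n); L=[]
    # orthorectify head at z=.123, 0.25 mm/px, x right y up
    N=96; M=np.zeros((N,N,2),np.float32)
    for i in range(N):
        for j in range(N):
            w=np.array([P[0]+(j-N/2)*.00025,P[1]-(i-N/2)*.00025,.123]); c=T[:3,:3]@w+T[:3,3]
            M[i,j]=K[0,0]*c[0]/-c[2]+K[0,2],K[1,1]*c[1]/c[2]+K[1,2]
    g=cv2.cvtColor(cv2.remap(p,M[...,0],M[...,1],cv2.INTER_CUBIC),cv2.COLOR_BGR2GRAY).astype(float)
    gx=cv2.Sobel(g,6,1,0,ksize=5);gy=-cv2.Sobel(g,6,0,1,ksize=5)
    yy,xx=np.mgrid[:N,:N]-N/2; m=np.hypot(xx,yy)<34
    t=.5*np.arctan2((2*gx*gy)[m].sum(),(gx**2-gy**2)[m].sum())
    coh=np.hypot((2*gx*gy)[m].sum(),(gx**2-gy**2)[m].sum())/(gx**2+gy**2)[m].sum()
    return (np.degrees(t)+90)%180,coh
E
python3 - <<'E'
from slot import *
print(slot('w3',(.5652,.0893)),slot('w4',(.5239,-.0817)))
snap('wrist','w6'); print(slot('w6',(.5239,-.0817)),manip.state()['tool_pos'])
E
```

```text
(np.float64(8.929127783346615), np.float64(0.7457970950708586)) (np.float64(34.981319519402106), np.float64(0.6981918768732612))
(np.float64(76.53808843032859), np.float64(0.9208294215105545)) [ 0.57309957 -0.11178888  0.37508756]
```

Emit:
drive_tool(targets="0.23 0.95 0 0 1;0.23 0.95 0 0 1;0.23 0.95 0 0 1;0.23 0.95 0 0 1;0.23 0.95 0 0 1;0.23 0.95 0 0 1;0.23 0.95 0 0 1;0.23 0.95 0 0 1;0.23 0.95 0 0 1;0 0 0 0 1;0 0 0 0 1;0 0 0 0 1")

```text
t: 17.92
tool_pos: [0.6143, 0.0585, 0.3755]
eef_rot: [-0.0, 0.28, 0.96, -0.0]
ft_force: [0.1, 0.5, -1.3]
grip_width: 0.318
grasp_force: 50.0
```

```bash
python3 - <<'E'
from slot import *
snap('wrist','w7'); print(slot('w7',(.5652,.0895)),slot('w6',(.5239,-.081)),manip.state())
E
```

```text
(np.float64(76.38081539617293), np.float64(0.9383211276339867)) (np.float64(76.30080081403683), np.float64(0.9182095980431016)) {'t': 17.9667, 'joint_pos': array([-8.92532116e-02,  1.18300670e-01,  1.56921305e+00, -2.26842061e-04,
        1.45432791e+00, -1.09258965e+00]), 'dq': array([-0.00954223, -0.0003836 ,  0.00043067,  0.00215931,  0.00130769,
       -0.00078446]), 'tau': array([ 5.43815251e-01, -3.83626914e+01, -3.34313464e+01,  3.85989051e-02,
        7.55488034e-02, -6.26569090e-05]), 'tool_pos': array([0.6143401 , 0.05803074, 0.37554306]), 'eef_rot': array([-1.00368751e-04,  2.79925733e-01,  9.60021643e-01, -1.34584629e-04]), 'ft_force': array([-0.6347376 ,  0.0511629 , -1.05141816]), 'ft_torque': array([-0.04167637,  0.0093589 ,  0.03540688]), 'grasp_force': 49.99936580657959, 'grip_width': 0.3179513959200652}
```

Both slots measure 76.4°, along the panel's y, so both fasteners are released. Now the driver goes back to its hole.

Emit:
drive_tool(targets="-0.778 0.905 0 0 1;-0.778 0.905 0 0 1;-0.778 0.905 0 0 1;-0.778 0.905 0 0 1;-0.778 0.905 0 0 1;-0.778 0.905 0 0 1;-0.778 0.905 0 0 1;-0.778 0.905 0 0 1;-0.778 0.905 0 0 1;-0.778 0.905 0 0 1;-0.778 0.905 0 0 1;-0.778 0.905 0 0 1;-0.778 0.905 0 0 1;-0.778 0.905 0 0 1;0 0 -0.8 0 1;0 0 -0.8 0 1;0 0 -0.8 0 1;0 0 0 0 1;0 0 0 0 1;0 0 0 0 1")

```text
t: 19.63
tool_pos: [0.3973, 0.3114, 0.3288]
eef_rot: [0.001, 0.28, 0.96, 0.001]
ft_force: [0.2, -0.0, -0.9]
grip_width: 0.317
grasp_force: 50.0
```

Emit:
drive_tool(targets="-0.03 0 -0.3 0 1;0 0 -0.5 0 1;0 0 -0.7 0 1;0 0 -0.7 0 1;0 0 -0.7 0 1;0 0 -0.7 0 1;0 0 -0.7 0 1;0 0 -0.5 0 1;0 0 -0.2 0 1;0 0 0 0 1;0 0 0 0 1;0 0 0 0 1")

```text
t: 20.63
tool_pos: [0.3964, 0.3117, 0.228]
eef_rot: [0.0, 0.28, 0.96, 0.0]
ft_force: [0.3, -0.1, -1.0]
grip_width: 0.314
grasp_force: 50.0
```

Emit:
drive_tool(targets="0 0 -0.07 0 1;0 0 0 0 1;0 0 0 0 1;0 0 0 0 -1;0 0 0 0 -1;0 0 0 0 -1;0 0 0 0 -1;0 0 0 0 -1;0 0 0 0 -1;0 0 0 0 -1;0 0 0 0 -1;0 0 0 0 -1;0 0 0 0 -1")

```text
t: 21.72
tool_pos: [0.3961, 0.3116, 0.2262]
eef_rot: [-0.0, 0.28, 0.96, -0.0]
ft_force: [0.0, 0.6, -0.1]
grip_width: 0.983
grasp_force: 0.0
```

Emit:
drive_tool(targets="0 0 0.4 0 -1;0 0 0.8 0 -1;0 0 1 0 -1;0 0 1 0 -1;0 0 1 0 -1;0 0 1 0 -1;0.46 -0.96 0 -0.1 -1;0.46 -0.96 0 -0.1 -1;0.46 -0.96 0 -0.1 -1;0.46 -0.96 0 -0.1 -1;0.46 -0.96 0 -0.1 -1;0.46 -0.96 0 -0.1 -1;0.46 -0.96 0 -0.1 -1;0.46 -0.96 0 -0.1 -1;0.46 -0.96 0 -0.1 -1;0.46 -0.96 0 -0.1 -1;0.46 -0.96 0 -0.1 -1;0.46 -0.96 0 -0.084 -1;0.46 -0.96 0 0 -1;0.46 -0.96 0 0 -1")

```text
t: 23.38
tool_pos: [0.5253, 0.0418, 0.331]
eef_rot: [0.0, 0.786, 0.619, 0.0]
ft_force: [-0.2, -0.6, -0.2]
grip_width: 1.005
grasp_force: 0.0
```

Emit:
drive_tool(targets="0.46 -0.96 0 0 -1;0.5 -0.98 0 0 -1;0 0 0 0 -1;0 0 0 0 -1;0 0 0 0 -1")

```text
t: 23.8
tool_pos: [0.5438, 0.0046, 0.3305]
eef_rot: [-0.0, 0.785, 0.619, 0.0]
ft_force: [-0.3, 0.3, -0.3]
grip_width: 0.999
grasp_force: 0.0
```

```bash
python3 - <<'E'
from h import *
snap('top','t2'); s=manip.state(); print(s['tool_pos'],s['eef_rot'],s['joint_pos'][5])
def cloud(n):
    p,d,K,T=load(n); v,u=np.mgrid[:480,:640]
    c=np.stack([(u-K[0,2])/K[0,0]*d,-(v-K[1,2])/K[1,1]*d,-d],-1); return (c-T[:3,3])@T[:3,:3]
for n in ('top','t2'):
    W=cloud(n)
    m=(W[...,2]>.165)&(abs(W[...,0]-.396)<.05)&(abs(W[...,1]-.311)<.04); print(n,'driver top',m.sum(),W[m].mean(0),W[m].max(0))
W=cloud('top'); 
for nm,b in dict(arch=(.30,.45,-.31,-.18),tub=(.6,.74,-.31,-.18),box=(.35,.7,-.6,-.33),ext=(.38,.66,-.2,-.1)).items():
    m=(W[...,0]>b[0])&(W[...,0]<b[1])&(W[...,1]>b[2])&(W[...,1]<b[3])&(W[...,2]>.012); print(nm,np.percentile(W[m],[1,99],axis=0).round(3).tolist())
C=np.array([.514,-.271]);D=W[...,:2]-C; t=np.radians(76.4)
py=D@[np.cos(t),np.sin(t)]; px=D@[np.sin(t),-np.cos(t)]
m=(abs(px)<.086)&(abs(py)<.131)&(W[...,2]>.01); print('obst',m.sum(), W[m][:5], W[m].max(0) if m.any() else '')
E
```

```text
[0.54376052 0.00486313 0.33041769] [-1.35915769e-04  7.85286136e-01  6.19132994e-01  4.14618069e-05] 0.03575452141142229
top driver top 226 [0.39802755 0.30892787 0.18539478] [0.41356637 0.32592771 0.19359054]
t2 driver top 234 [0.39673946 0.30824873 0.18498896] [0.41161715 0.32744638 0.19280565]
arch [[0.325, -0.272, 0.012], [0.387, -0.213, 0.025]]
tub [[0.642, -0.268, 0.015], [0.705, -0.205, 0.053]]
box [[0.439, -0.598, 0.013], [0.673, -0.464, 0.026]]
ext [[0.427, -0.147, 0.11], [0.612, -0.1, 0.12]]
obst 1 [[ 0.48674629 -0.29844561  0.01027115]] [ 0.48674629 -0.29844561  0.01027115]
```

Emit:
drive_tool(targets="0 -0.02 -0.5 0 -1;0 0 -0.8 0 -1;0 0 -0.8 0 -1;0 0 -0.8 0 -1;0 0 -0.8 0 -1;0 0 -0.8 0 -1;0 0 -0.6 0 -1;0 0 -0.27 0 1;0 0 0 0 1;0 0 0 0 1;0 0 0 0 1;0 0 0 0 1;0 0 0 0 1;0 0 0 0 1;0 0 0 0 1;0 0 0 0 1;0 0 0 0 1;0 0 0 0 1;0 0 0 0 1;0 0 0 0 1", grip_force=50)

```text
t: 25.52
tool_pos: [0.5436, 0.0038, 0.2228]
eef_rot: [-0.001, 0.786, 0.619, -0.001]
ft_force: [0.1, 0.4, 0.2]
grip_width: 0.119
grasp_force: 48.0
```

Emit:
drive_tool(targets="0 0 0 0 1;0 0 0 0 1;0 0 0 0 1;0 0 0 0 1;0 0 0 0 1;0 0 0 0 1")

```text
t: 26.02
tool_pos: [0.5436, 0.0038, 0.2227]
eef_rot: [-0.001, 0.786, 0.619, -0.001]
ft_force: [-5.2, 0.8, 3.5]
grip_width: 0.116
grasp_force: 50.0
```

Emit:
drive_tool(targets="0.02 0 0.1 0 1;0 0 0.2 0 1;0 0 0.2 0 1;0 0 0.25 0 1;0 0 0 0 1;0 0 0 0 1")

```text
t: 26.52
tool_pos: [0.5448, 0.0035, 0.2383]
eef_rot: [0.0, 0.786, 0.619, 0.0]
ft_force: [-0.1, -0.4, -4.9]
grip_width: 0.11
grasp_force: 50.0
```

Emit:
drive_tool(targets="0 0 0.3 0 1;0 0 0.6 0 1;0 0 0.7 0 1;0 0 0.65 0 1;0 0 0 0 1;-0.04 -0.4 0 0 1;-0.08 -0.7 0 0 1;-0.095 -0.85 0 0 1;-0.095 -0.85 0 0 1;-0.095 -0.85 0 0 1;-0.095 -0.85 0 0 1;-0.095 -0.85 0 0 1;-0.095 -0.85 0 0 1;-0.095 -0.85 0 0 1;-0.095 -0.85 0 0 1;-0.095 -0.85 0 0 1;-0.095 -0.85 0 0 1;-0.095 -0.85 0 0 1;-0.095 -0.85 0 0 1;-0.095 -0.85 0 0 1")

```text
t: 28.18
tool_pos: [0.5166, -0.2405, 0.2817]
eef_rot: [-0.001, 0.786, 0.619, -0.0]
ft_force: [0.5, 0.2, -4.8]
grip_width: 0.116
grasp_force: 50.0
```

Emit:
drive_tool(targets="-0.1 -0.85 0 0 1;-0.08 -0.5 0 0 1;0 -0.23 0 0 1;0 0 -0.4 0 1;0 0 -0.8 0 1;0 0 -0.8 0 1;0 0 -0.8 0 1;0 0 -0.8 0 1;0 0 -0.8 0 1;0 0 -0.8 0 1;0 0 -0.8 0 1;0 0 -0.5 0 1;0 0 -0.3 0 1;0 0 0 0 1;0 0 0 0 1;0 0 0 0 1")

```text
t: 29.52
tool_pos: [0.5144, -0.2713, 0.1479]
eef_rot: [0.001, 0.785, 0.619, 0.0]
ft_force: [0.6, 0.7, -5.1]
grip_width: 0.112
grasp_force: 50.0
```

Emit:
drive_tool(targets="0 0 -0.2 0 1;0 0 -0.15 0 1;0 0 -0.1 0 1;0 0 -0.08 0 1;0 0 -0.05 0 1;0 0 -0.04 0 1;0 0 0 0 1;0 0 0 0 1;0 0 0 0 1")

```text
t: 30.27
tool_pos: [0.5141, -0.271, 0.1348]
eef_rot: [0.0, 0.786, 0.619, 0.0]
ft_force: [1.7, 0.7, -2.8]
grip_width: 0.109
grasp_force: 50.0
```

Emit:
drive_tool(targets="0 0 -0.04 0 1;0 0 0 0 1;0 0 0 0 1;0 0 0 0 1")

```text
t: 30.6
tool_pos: [0.5142, -0.2711, 0.1347]
eef_rot: [0.0, 0.786, 0.619, 0.0]
ft_force: [-2.0, 2.9, 5.3]
grip_width: 0.112
grasp_force: 50.0
```

On the bench: the force has reversed. Releasing and lifting away.

Emit:
drive_tool(targets="0 0 0.02 0 0.7;0 0 0 0 0.5;0 0 0 0 0;0 0 0 0 -0.5;0 0 0 0 -1;0 0 0 0 -1;0 0 0 0 -1;0 0 0 0 -1;0 0 0 0 -1;0 0 0 0 -1;0 0 0.3 0 -1;0 0 0.7 0 -1;0 0 1 0 -1;0 0 1 0 -1;0 0 1 0 -1;0 0 1 0 -1;0 0 1 0 -1;0 0 1 0 -1;0 0 1 0 -1;0 0 0 0 -1")

```text
t: 32.27
tool_pos: [0.5153, -0.272, 0.2994]
eef_rot: [0.004, 0.786, 0.619, 0.001]
ft_force: [0.4, -0.3, -0.3]
grip_width: 0.998
grasp_force: 0.0
```

Emit:
drive_tool(targets="-0.6 0.8 0.2 0 -1;-0.6 0.8 0.2 0 -1;-0.6 0.8 0.2 0 -1;-0.6 0.8 0.2 0 -1;-0.6 0.8 0.2 0 -1;-0.6 0.8 0.2 0 -1;-0.6 0.8 0.2 0 -1;-0.6 0.8 0.2 0 -1;0 0 0 0 -1;0 0 0 0 -1")

```text
t: 33.1
tool_pos: [0.4176, -0.1427, 0.3256]
eef_rot: [0.0, 0.785, 0.619, 0.0]
ft_force: [0.5, -0.2, 0.7]
grip_width: 1.0
grasp_force: 0.0
```

```bash
python3 - <<'E'
from h import *
snap('top','t3')
def cloud(n):
    p,d,K,T=load(n); v,u=np.mgrid[:480,:640]
    c=np.stack([(u-K[0,2])/K[0,0]*d,-(v-K[1,2])/K[1,1]*d,-d],-1); return (c-T[:3,3])@T[:3,:3]
W=cloud('t3');W0=cloud('top')
D=W[...,:2]-np.array([.514,-.271]); t=np.radians(76.4)
py=D@[np.cos(t),np.sin(t)]; px=D@[np.sin(t),-np.cos(t)]; z=W[...,2]
m=(abs(px)<.09)&(abs(py)<.13)&(z>.018)&(z<.035)
print('plate',m.sum(),np.percentile(px[m],[1,99]),np.percentile(py[m],[1,99]),z[m].mean(), [z[m&(s*px>.04)].mean() for s in (1,-1)],[z[m&(s*py>.07)].mean() for s in (1,-1)])
m=(abs(px)<.012)&(abs(py)<.03)&(z>.04)&(z<.1);print('bar',m.sum(),z[m].max() if m.any() else 0)
for nm,b in dict(arch=(.30,.40,-.31,-.18),tub=(.63,.74,-.31,-.18),driver=(.35,.45,.27,.35)).items():
    for w in (W0,W):
        m=(w[...,0]>b[0])&(w[...,0]<b[1])&(w[...,1]>b[2])&(w[...,1]<b[3])&(w[...,2]>(.165 if nm=='driver' else .012))&(w[...,2]<.25); print(nm,m.sum(),w[m].mean(0).round(4))
print(manip.state()['tool_pos'],manip.state()['t'])
E
```

```text
plate 2495 [-0.06134839  0.06624838] [-0.10916974  0.11027864] 0.028694012640155534 [np.float64(0.028505302910558087), np.float64(0.028211580305706096)] [np.float64(0.02865355293301203), np.float64(0.029103488473049617)]
bar 20 0.0677739911780127
arch 253 [ 0.3624 -0.2364  0.0175]
arch 0 [nan nan nan]
tub 683 [ 0.6712 -0.234   0.0465]
tub 683 [ 0.6712 -0.234   0.0463]
driver 226 [0.398  0.3089 0.1854]
driver 232 [0.3965 0.3083 0.185 ]
[ 0.41789883 -0.14311004  0.32557594] 33.15<stdin>:14: RuntimeWarning: Mean of empty slice.
  ret = um.true_divide(
```

The panel lies flat with its handle up, the driver is upright in its hole and the tub hasn't moved. The arm hides the arch model from the camera, but nothing came near it.

```bash
python3 -c "
from bench import manip
print(manip.sign_off())"
```

```text
the job is handed in; nothing more can be done
None
```

The job is handed in at about 33 s: both fasteners are turned to their stops, the screwdriver is upright in its original rack hole, and the panel lies flat on the bench to the right of the extractor, handle up; the arch model was hidden behind the arm in the last picture, so its position is unconfirmed.

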